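# Slide the tile lid over the paper-clip well

## Task

Close the paper-clip well of the wooden desk organiser: slide the blue tile lid along the organiser's deck, without lifting it off, until it drops into the pocket in the middle and lies flat there, then let go of it. Leave the marble paperweight and the mug where they are.

Things in the scene. Friction and masses are not known exactly. Their poses are not given: they have to be found in the camera images.
- organiser: Fixed wooden tray, 126 (x) x 380 (y) x 43 mm. Origin: underside, below the pocket's centre. Open channel along y, 102 mm wide, between dark 12 mm rails and 8 mm ends, tops at 43 mm. Floor: deck at height 35 mm from 57 to 182 mm both sides of the middle; between them the pocket, 114 mm long, channel-wide, floor at 25 mm, with a 60 mm square clip well at its centre. Rails keep the lid square.
- tile_lid: Loose blue ceramic tile, 90 x 90 x 12 mm, about 240 g, on either deck. Origin: centre of underside; x, y along its sides, z up. Round brass knob at its centre: stem 16 mm across from 12 to 22 mm above the underside, head 26 mm across from 22 to 46 mm. Its underside is 35 mm above the organiser's origin on the deck, 25 mm in the pocket.
- paperweight: Bystander, loose: white marble disc 84 mm across and 22 mm thick with a black ball 26 mm across on a short stem, 53 mm high in all, 300 g. It lies on the deck at the other end of the organiser. Origin: centre of its underside.
- mug: Bystander, loose: white mug 80 mm across and 95 mm high, standing on the worktop at the organiser's left end (+y) as the robot sees it. Origin: centre of its underside; handle towards its +y.
Mind the look-alikes: they are no part of the job. Leave any orange look-alike of the tile_lid alone.

How it is judged:
At the end, for the whole second after the job is handed in: The tile lid lies at rest in the pocket: its underside 20 to 29 mm above the organiser's origin, its centre within 15 mm (x) and 18 mm (y) of the middle of the organiser, tilted less than 0.06 rad; the paperweight is within 20 mm and the mug within 30 mm of where they started (z of tile_lid in the frame of organiser between 0.02 and 0.029 m and x of tile_lid in the frame of organiser between -0.015 and 0.015 m and y of tile_lid in the frame of organiser between -0.018 and 0.018 m and angle between tile_lid's own z axis and vertical below 0.06 rad and linear speed of tile_lid below 0.02 m/s and distance of paperweight from where it was at the start of the episode below 0.02 m and distance of mug from where it was at the start of the episode below 0.03 m); the robot touches nothing.
It fails at once if the tile lid is lifted more than 12 mm off the deck (z of tile_lid in the frame of organiser above 0.047 m).
It fails at once if the paperweight is moved by more than 20 mm (distance of paperweight from where it was at the start of the episode above 0.02 m).
It fails at once if the mug is moved by more than 30 mm (distance of mug from where it was at the start of the episode above 0.03 m).
It also fails if it takes over 35 s, if anything falls off the work surface, if the arm or the gripper's body presses on something with over 40 N, if the wrist force passes 120 N, or if a joint passes its speed limit or range.

## Robot

A 6-joint arm with a two-finger parallel gripper is mounted at the origin on the work surface. World frame = base frame: x ahead of the robot, y to its left, z up, the work surface at z = 0. Lengths are in m, angles in rad, forces in N, time in s.
With the tool pointing down it reaches from about 0.35 to 0.775 m from the base axis. Payload 5.5 kg.
Tool frame: the origin (TCP) lies at the very end of the fingers, on their centre line; the grasp point (between the pads) lies 19 mm behind it; z points along the fingers, y is the line along which they close (so a half turn about z gives the same grasp; the last joint's range is limited). The gripper opens to 85 mm and grips with 20 to 120 N. Pads are 22 mm wide; open, the fingers measure 114 mm over their backs; the gripper's body (76 mm by 85 mm) begins 54 mm behind the grasp point. The pads swing forward as they close: fully open they stand 13 mm farther back than shut.
Start: joints at [1.174, 0.313, 0.046, 1.304, 0, 1.431], TCP at [0.146, 0.556, 0.231] pointing down, gripper open.
Joint ranges: [-2.76, 2.76], [-0.86, 1.69], [-1.03, 1.26], [-2.2, 2.34], [-1.47, 1.5], [-3.14, 3.14]. Speed limits (rad/s): [2.57, 2.57, 3.14, 3.14, 3.14, 3.14].

## Interface

Orientations are given as a unit quaternion [w, x, y, z].
In Python, from workcell import env gives the robot as it stands. The module is installed in compiled form; this text tells all that it offers.
- The arm moves only by the tool jog_arm, never from a script. Its arguments are lists of equal length, an entry for each row: "gripper": the opening, from 0 (shut) to 1 (fully open); "offset": the shift along the world's x, y, z in cm, a list of three; "twist": the turn about the world's z in degrees. In form: {"gripper": [gripper, ...], "offset": [[dx, dy, dz], ...], "twist": [twist, ...]}. A call has exactly 8 rows; each row is the pose to reach, as a shift and turn from the pose commanded when the call began; what a row does not reach only later rows make up. A row lasts 1/8 s, in which the tool goes at most 62.5 mm and 10.7 degrees, less where a joint would pass 70% of its speed; a pose out of reach is approached as far as the arm can. A call with a gripper value outside its range is refused whole. The fingers move at their own pace and stop on an object; "squeeze" is the grip in N (left out, the last holds). Time passes only in rows, so rows that repeat a pose let the fingers close, or fill a call up. It gives the time, the measured TCP pose, the force, the opening and the grip force at its end, in the units of the state.
- env.get_state(): the state, without advancing time (a new reading comes with each control period).
- env.read_camera(name): name is "scene" or "side" or "wrist"; returns a dict with "image" (420x560x3 uint8, red, green, blue), "z_map" (420x560 float32, m along the optical axis (not along the pixel's ray), 0 where there is no reading), "fovy" (degrees; the focal length in pixels is half the picture's height over the tangent of half this angle, whatever the lens; pixels are square), "cx", "cy" (the principal point, pixels), "distortion" ([k1, k2, p1, p2, k3] as OpenCV has them; the pictures are not rectified), "cam_to_world" (4x4, takes a point from camera to world coordinates). Camera axes: x right, y up, looking along -z (the intrinsics and any distortion apply to the point x, -y, -z); pixel columns grow to the right and rows downward; lengths in m; the calibration is good to about 2 mm. A picture is of the moment at which its call begins.
- env.hand_in(): hands the job in; it is judged then, once.
The state is a dict: "clock": time; "joint_pos": joint angles; "qvel": joint speeds; "tau": joint torques, N m; "tcp_pos": TCP position; "orientation": TCP orientation; "wrist_force": force on the tool from outside, world axes, zero at the start; "ft_torque": the same for the moment, N m; "finger_gap": finger opening in m; "grip_force": force on a finger pad.
Only numpy, scipy, OpenCV 4.12 (cv2) and the standard library are available. Lean on these libraries where they do the work, as an engineer would, in place of code of your own. Each camera call takes 0.05 s, during which the arm holds its last target. There are 200 camera calls.

## Working session

There is one attempt and no reset: what is moved stays moved. The work goes in short steps, Python scripts to look and compute and a tool call to move; the robot and the scene stay as the last step left them, time stands still between calls to the robot, and variables do not carry over. Pictures are saved under pics/ and viewed, at most 10 in all, crops included, and the job is handed in when it is done.

Besides the shell and the picture viewer there is one more tool, called after ">>>" by a JSON object that holds its "name" and its "arguments", one argument or row to a line. jog_arm: Moves the arm, as the interface text tells. Its arguments: {"type":"object","properties":{"gripper":{"type":"array"},"offset":{"type":"array"},"twist":{"type":"array"},"squeeze":{"type":"number"}},"required":["gripper","offset","twist"]}

```bash
mkdir -p pics
cat > h.py <<'E'
import numpy as np, cv2
from workcell import env
def cam(n):
    c=env.read_camera(n); im=c["image"]; h=im.shape[0]
    f=h/2/np.tan(np.radians(c["fovy"])/2)
    c["K"]=np.array([[f,0,c["cx"]],[0,f,c["cy"]],[0,0,1]]); return c
def rays(c,uv):
    p=cv2.undistortPoints(np.array(uv,float).reshape(-1,1,2),c["K"],np.array(c["distortion"],float)).reshape(-1,2)
    return np.c_[p[:,0],-p[:,1],-np.ones(len(p))]
def onplane(c,uv,z):
    T=np.array(c["cam_to_world"]); d=rays(c,uv)@T[:3,:3].T; o=T[:3,3]
    return o+d*((z-o[2])/d[:,2])[:,None]
def depthpts(c,uv):
    T=np.array(c["cam_to_world"]); uv=np.array(uv,int); z=c["z_map"][uv[:,1],uv[:,0]]
    return (rays(c,uv)*z[:,None])@T[:3,:3].T+T[:3,3]
def save(c,n): cv2.imwrite("pics/"+n,cv2.cvtColor(c["image"],cv2.COLOR_RGB2BGR))
E
python3 - <<'E'
from h import *
a=cam("scene");b=cam("side")
im=np.hstack([a["image"],b["image"]]); im=cv2.resize(im,(800,300))
cv2.imwrite("pics/a.png",cv2.cvtColor(im,cv2.COLOR_RGB2BGR)); save(a,"scene.png")
for c in(a,b):
    hsv=cv2.cvtColor(c["image"],cv2.COLOR_RGB2HSV)
    m=cv2.inRange(hsv,(95,90,40),(130,255,255))
    n,l,s,ce=cv2.connectedComponentsWithStats(m)
    for i in range(1,n):
        if s[i,4]>80:
            v,u=np.where(l==i); p=depthpts(c,np.c_[u,v]); print(s[i],ce[i],np.median(p,0).round(3),p.min(0).round(3),p.max(0).round(3))
print(env.get_state())
E
```

```text
[280   3  23  67 439] [297.42824601  40.34396355] [-0.08   0.508  0.12 ] [-0.225  0.484 -0.003] [-0.07   0.528  0.236]
[246  10  32  69 966] [266.05175983  40.1573499 ] [-0.094  0.389  0.165] [-1.019 -0.345 -0.327] [1.184 0.785 1.058]
[213 245  48  24  81] [236.24691358 256.66666667] [ 0.581 -0.114  0.045] [ 0.507 -0.14   0.036] [ 0.594 -0.036  0.05 ]
[  3   0  16  37 233] [10.78540773 17.38197425] [-0.836  1.821  0.252] [-0.844  1.771  0.158] [-0.822  1.866  0.341]
[ 53  94  24  68 337] [ 64.77744807 126.56379822] [-0.08   0.503  0.11 ] [-0.093  0.478  0.001] [-0.076  0.523  0.205]
[   0  107   64   75 1239] [ 35.38418079 130.13559322] [-0.09   0.385  0.167] [-0.184 -0.632 -0.002] [0.466 0.416 0.526]
[ 276  254   62   45 1614] [305.80173482 278.03531599] [ 0.537 -0.106  0.046] [ 0.466 -0.632  0.037] [ 0.59  -0.04   0.526]
{'clock': 0.1, 'joint_pos': array([ 1.17437914e+00,  3.13930785e-01,  4.51066198e-02,  1.30359805e+00,
       -2.23948607e-05,  1.43120693e+00]), 'qvel': array([ 0.00205495, -0.00081226,  0.00160219, -0.00057093,  0.00049189,
       -0.00052036]), 'tau': array([ 2.96611586e-03, -4.81721914e+01,  2.99247301e+01,  1.27373741e-02,
       -1.40017278e-04,  6.32177564e-07]), 'tcp_pos': array([0.14589306, 0.55572018, 0.23050066]), 'orientation': array([-2.04474731e-04,  1.28061209e-01,  9.91765933e-01, -7.86886656e-04]), 'wrist_force': array([ 0.41489988, -0.68128541, -0.02772576]), 'ft_torque': array([-0.01402464, -0.03611488, -0.00794637]), 'grip_force': 0.0, 'finger_gap': 0.08540827377717788}
```

View pics/a.png

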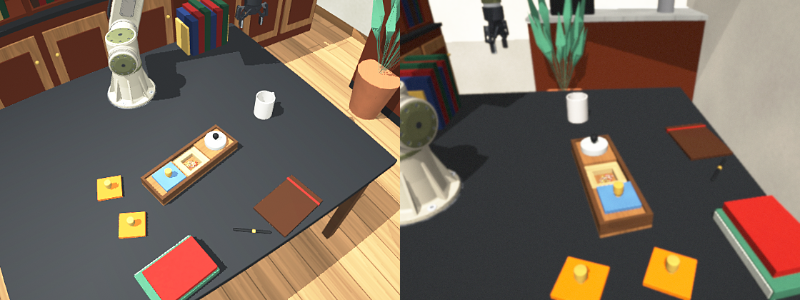

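View pics/scene.png

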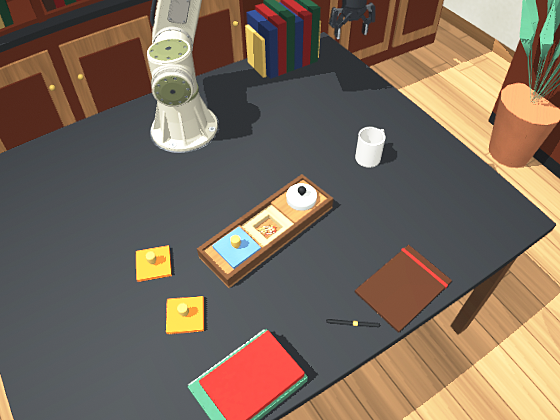

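The scene view shows the blue tile at about (235,246) with its knob at (236,241). The pocket is at (268,229), the paperweight at (302,195), the mug at (370,147), and there are two orange look-alikes at the left. Next I measure the organiser axis, lid and knob.

Run:
```python
from h import *
for n in("scene","side"):
    c=cam(n); v,u=np.mgrid[0:420,0:560]; uv=np.c_[u.ravel(),v.ravel()]
    P=depthpts(c,uv); ok=c["z_map"].ravel()>0
    hsv=cv2.cvtColor(c["image"],cv2.COLOR_RGB2HSV).reshape(-1,3)
    box=ok&(abs(P[:,0]-.55)<.25)&(P[:,1]>-.3)&(P[:,1]<.3)
    s=box&(P[:,2]>.02)&(P[:,2]<.047)
    # keep component containing the tile
    m=s.reshape(420,560).astype(np.uint8); k,l=cv2.connectedComponents(m)
    bl=s&(hsv[:,0]>95)&(hsv[:,0]<125)&(hsv[:,1]>80)
    lab=np.bincount(l.ravel()[bl]).argmax(); o=(l.ravel()==lab)&(P[:,2]>.038)
    r=cv2.minAreaRect(P[o,:2].astype(np.float32)); print(n,"org",r,o.sum())
    print(cv2.boxPoints(r).round(3).tolist())
    b=P[bl&(P[:,2]>.038)]; r=cv2.minAreaRect(b[:,:2].astype(np.float32)); print("blue",r)
    cx,cy=np.median(b[:,:2],0)
    kn=box&(np.hypot(P[:,0]-cx,P[:,1]-cy)<.05)&(P[:,2]>.062); print("knob",P[kn].mean(0),P[kn].min(0),P[kn].max(0),kn.sum())
    t=kn&(P[:,2]>.076);print("knobtop",P[t].mean(0),P[t].min(0),P[t].max(0))
    q=box&(P[:,2]>.06)&(np.hypot(P[:,0]-cx,P[:,1]-cy)>.08)&(np.hypot(P[:,0]-cx,P[:,1]-cy)<.3);print("others>.06",P[q].mean(0),P[q].min(0),P[q].max(0))
```

```text
scene org ((0.5152018070220947, 0.01863132417201996), (0.13105115294456482, 0.38311806321144104), 11.347112655639648) 2072
[[0.4129999876022339, 0.1940000057220459], [0.48899999260902405, -0.18199999630451202], [0.6169999837875366, -0.15600000321865082], [0.5419999957084656, 0.21899999678134918]]
blue ((0.5440168380737305, -0.08809074759483337), (0.08811251074075699, 0.09352346509695053), 8.930747032165527)
knob [ 0.54512468 -0.09037155  0.07796249] [ 0.52891195 -0.10207728  0.06266219] [ 0.55574835 -0.07602844  0.08522271] 103
knobtop [ 0.54327112 -0.08962225  0.08095034] [ 0.52891195 -0.10183609  0.07606888] [ 0.55458838 -0.07602844  0.08522271]
others>.06 [0.49508229 0.13926124 0.0705348 ] [0.45457434 0.10536463 0.06004304] [0.53098118 0.17898995 0.09135748]
side org ((0.515373170375824, 0.01841294765472412), (0.12712462246418, 0.3845777213573456), 10.93796443939209) 3582
[[0.41600000858306885, 0.19499999284744263], [0.48899999260902405, -0.18199999630451202], [0.6140000224113464, -0.15800000727176666], [0.5410000085830688, 0.21899999678134918]]
blue ((0.5394237041473389, -0.09195566177368164), (0.0908006802201271, 0.09163778275251389), 10.890457153320312)
knob [ 0.53903639 -0.09626587  0.07528885] [ 0.52692916 -0.10474995  0.06210971] [ 0.55224337 -0.07944875  0.08206734] 227
knobtop [ 0.53940632 -0.09335027  0.07995132] [ 0.5278968  -0.10474879  0.07612221] [ 0.55224337 -0.07944875  0.08206734]
others>.06 [0.49106397 0.13558858 0.07803411] [0.47946246 0.12827937 0.06074829] [0.50365121 0.14839707 0.08776321]
```

>>> {"name": "jog_arm", "arguments": {
  "gripper": [1, 1, 1, 1, 1, 1, 1, 1],
  "offset": [
    [3, -4.8, 0],
    [6, -9.7, 0],
    [9, -14.6, 0],
    [12, -19.4, 0],
    [15, -24.3, 0],
    [18, -29.1, 0],
    [21, -34, 0],
    [24, -39, 0]
  ],
  "twist": [3, 6, 9, 12, 15, 18, 22, 25.8]
}}

```text
clock: 1.2
tcp_pos: [0.3867, 0.1645, 0.2315]
orientation: [0.0, -0.098, 0.995, 0.0]
wrist_force: [1.3, 0.8, 0.1]
finger_gap: 0.0855
grip_force: 0.0
```

>>> {"name": "jog_arm", "arguments": {
  "gripper": [1, 1, 1, 1, 1, 1, 1, 1],
  "offset": [
    [3, -5, -1],
    [6, -10, -2.5],
    [9, -15, -4],
    [12, -20, -5.5],
    [15.5, -25.7, -7],
    [15.5, -25.7, -8],
    [15.5, -25.7, -8],
    [15.5, -25.7, -8]
  ],
  "twist": [0, 0, 0, 0, 0, 0, 0, 0]
}}

```text
clock: 2.2
tcp_pos: [0.5403, -0.0895, 0.1517]
orientation: [-0.0, -0.097, 0.995, 0.0]
wrist_force: [0.5, -0.8, -0.2]
finger_gap: 0.0855
grip_force: 0.0
```

Run:
```python
from h import *
s=env.get_state(); print(s["tcp_pos"],s["orientation"],s["clock"])
c=cam("wrist"); save(c,"w1.png")
hsv=cv2.cvtColor(c["image"],cv2.COLOR_RGB2HSV)
m=cv2.inRange(hsv,(95,90,40),(130,255,255)); n,l,st,ce=cv2.connectedComponentsWithStats(m)
i=1+st[1:,4].argmax(); v,u=np.where(l==i)
h=cv2.convexHull(np.c_[u,v].astype(np.int32)); print(st[i]); r=cv2.minAreaRect(onplane(c,h.reshape(-1,2),.047)[:,:2].astype(np.float32)); print("tile",r)
k=cv2.inRange(hsv,(15,80,60),(35,255,255)); 
v,u=np.where(k>0); P=depthpts(c,np.c_[u,v]); g=(abs(P[:,2]-.081)<.006)&(np.hypot(P[:,0]-.5405,P[:,1]+.091)<.03); print("knob",g.sum(),P[g].min(0),P[g].max(0))
```

```text
[ 0.5403492  -0.08950898  0.15169402] [-2.06588331e-04 -9.72854230e-02  9.95256459e-01  2.92086367e-04] 2.2
[  215   138   134   126 14021]
tile ((0.5391255021095276, -0.0899425745010376), (0.09077534824609756, 0.08932707458734512), 9.94500732421875)
knob 1222 [ 0.52719863 -0.10227234  0.07505746] [ 0.55144491 -0.07759559  0.08389272]
```

View pics/w1.png

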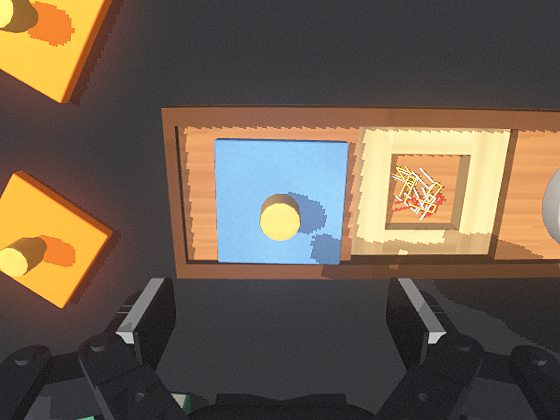

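The wrist view shows the lid centred at about (281,201), with the knob at (280,217) between the open fingers. The clip well is at (428,191) and the paperweight is off to the right. I'll descend and grip.

>>> {"name": "jog_arm", "arguments": {
  "gripper": [1, 1, 1, 1, 1, 1, 0.5, 0.5],
  "offset": [
    [-0.1, 0, -2],
    [-0.1, 0, -4],
    [-0.1, 0, -6],
    [-0.1, 0, -8],
    [-0.1, 0, -9.6],
    [-0.1, 0, -9.6],
    [-0.1, 0, -9.6],
    [-0.1, 0, -9.6]
  ],
  "twist": [0, 0, 0, 0, 0, 0, 0, 0],
  "squeeze": 30
}}

```text
clock: 3.25
tcp_pos: [0.5408, -0.091, 0.0563]
orientation: [0.001, -0.097, 0.995, -0.0]
wrist_force: [-1.1, 0.6, -0.2]
finger_gap: 0.0517
grip_force: 0.0
```

>>> {"name": "jog_arm", "arguments": {
  "gripper": [0.4, 0.3, 0.2, 0.1, 0.1, 0.1, 0.1, 0.1],
  "offset": [
    [0, 0, 0],
    [0, 0, 0],
    [0, 0, 0],
    [0, 0, 0],
    [0, 0, 0],
    [0, 0, 0],
    [0, 0, 0],
    [0, 0, 0]
  ],
  "twist": [0, 0, 0, 0, 0, 0, 0, 0]
}}

```text
clock: 4.25
tcp_pos: [0.5403, -0.0907, 0.0559]
orientation: [0.0, -0.097, 0.995, 0.0]
wrist_force: [-2.0, 2.4, 5.9]
finger_gap: 0.0251
grip_force: 29.5
```

Run:
```python
from h import *
s=env.get_state(); print(s["tcp_pos"],s["clock"],s["wrist_force"])
c=cam("wrist"); save(c,"w2.png")
```

```text
[ 0.54033489 -0.09074841  0.05586552] 4.25 [-2.03567901  2.40320728  5.85626033]
```

View pics/w2.png

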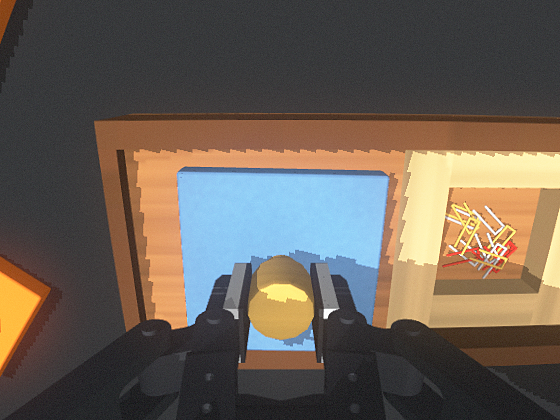

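The fingers hold the knob head at about (280,297) and the lid lies flat on the deck. Sliding towards the pocket now.

>>> {"name": "jog_arm", "arguments": {
  "gripper": [0.1, 0.1, 0.1, 0.1, 0.1, 0.1, 0.1, 0.1],
  "offset": [
    [-0.3, 1.3, 0.05],
    [-0.6, 2.7, 0.05],
    [-0.9, 4.1, 0.05],
    [-1.2, 5.5, 0.05],
    [-1.5, 6.9, 0.05],
    [-1.8, 8.2, 0.05],
    [-2.1, 9.5, 0.05],
    [-2.1, 9.5, 0.05]
  ],
  "twist": [0, 0, 0, 0, 0, 0, 0, 0]
}}

```text
clock: 5.3
tcp_pos: [0.518, 0.0064, 0.0557]
orientation: [-0.001, -0.098, 0.995, 0.002]
wrist_force: [-1.8, 5.6, 2.8]
finger_gap: 0.025
grip_force: 30.1
```

>>> {"name": "jog_arm", "arguments": {
  "gripper": [0.1, 0.1, 0.1, 0.1, 0.1, 0.1, 0.1, 0.1],
  "offset": [
    [-0.1, 0.5, 0],
    [-0.2, 1, 0],
    [-0.3, 1.4, 0],
    [-0.3, 1.4, 0],
    [-0.3, 1.4, 0],
    [-0.3, 1.4, 0],
    [-0.3, 1.4, 0],
    [-0.3, 1.4, 0]
  ],
  "twist": [0, 0, 0, 0, 0, 0, 0, 0]
}}

```text
clock: 6.3
tcp_pos: [0.5161, 0.0181, 0.0558]
orientation: [0.0, -0.097, 0.995, 0.0]
wrist_force: [-0.1, -0.0, -1.9]
finger_gap: 0.0249
grip_force: 29.6
```

Run:
```python
from h import *
s=env.get_state(); print(s["tcp_pos"],s["clock"],s["wrist_force"],s["grip_force"])
save(cam("wrist"),"w3.png")
c=cam("side"); im=c["image"][150:350,200:460]; cv2.imwrite("pics/s3.png",cv2.cvtColor(cv2.resize(im,None,fx=2.5,fy=2.5),cv2.COLOR_RGB2BGR))
```

```text
[0.51611048 0.01809239 0.05584181] 6.3 [-0.1193694  -0.02468819 -1.89262577] 29.586162865161896
```

View pics/w3.png

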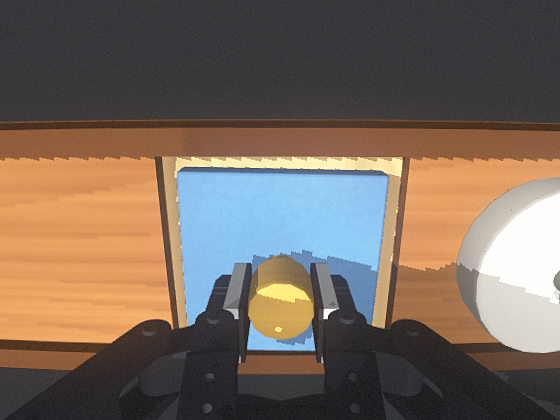

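View pics/s3.png

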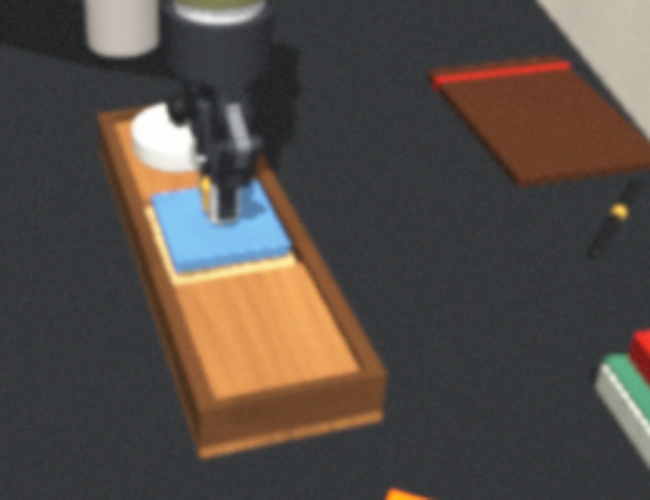

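The wrist view shows the lid (x 180–387) centred over the pocket (x 162–403). The side view shows it still held level at deck height. Lower it, release, retreat.

>>> {"name": "jog_arm", "arguments": {
  "gripper": [0.1, 0.1, 0.1, 0.1, 0.1, 0.3, 0.5, 0.6],
  "offset": [
    [0, 0, -0.3],
    [0, 0, -0.6],
    [0, 0, -0.9],
    [0, 0, -0.9],
    [0, 0, -0.9],
    [0, 0, -0.9],
    [0, 0, -0.9],
    [0, 0, -0.9]
  ],
  "twist": [0, 0, 0, 0, 0, 0, 0, 0]
}}

```text
clock: 7.4
tcp_pos: [0.5164, 0.0181, 0.0472]
orientation: [0.0, -0.097, 0.995, -0.0]
wrist_force: [-0.4, -0.2, -0.4]
finger_gap: 0.0513
grip_force: 0.0
```

>>> {"name": "jog_arm", "arguments": {
  "gripper": [0.6, 0.6, 0.6, 0.6, 0.6, 0.6, 0.6, 0.6],
  "offset": [
    [0, 0, 0],
    [0, 0, 0],
    [0, 0, 1],
    [0, 0, 3],
    [0, 0, 6],
    [0, 0, 9],
    [0, 0, 11],
    [0, 0, 11]
  ],
  "twist": [0, 0, 0, 0, 0, 0, 0, 0]
}}

```text
clock: 8.4
tcp_pos: [0.5175, 0.018, 0.159]
orientation: [0.002, -0.097, 0.995, -0.0]
wrist_force: [-0.2, 0.4, -0.6]
finger_gap: 0.0513
grip_force: 0.0
```

Run:
```python
from h import *
c=cam("wrist"); save(c,"w4.png")
hsv=cv2.cvtColor(c["image"],cv2.COLOR_RGB2HSV)
m=cv2.inRange(hsv,(95,90,40),(130,255,255)); n,l,st,ce=cv2.connectedComponentsWithStats(m)
i=1+st[1:,4].argmax(); v,u=np.where(l==i); P=depthpts(c,np.c_[u,v])
A=np.c_[P[:,:2],np.ones(len(P))]; print("plane",np.linalg.lstsq(A,P[:,2],rcond=None)[0],np.median(P,0))
print(cv2.minAreaRect(onplane(c,np.c_[u,v],.037)[:,:2].astype(np.float32)))
```

```text
plane [-0.1045126  -0.02081601  0.09247932] [0.5068252  0.01572097 0.03765181]
((0.5151561498641968, 0.018307603895664215), (0.0905841737985611, 0.08912811428308487), 9.893427848815918)
```

View pics/w4.png

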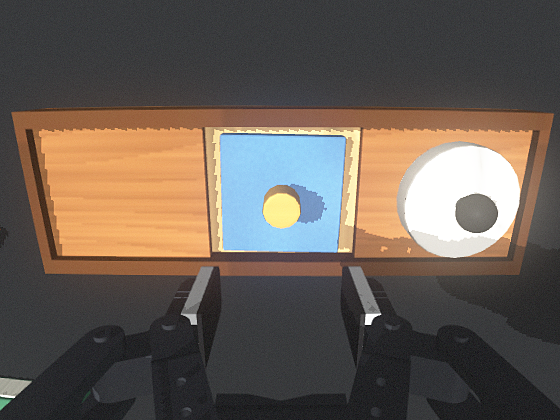

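The lid sits in the pocket at (282,193), centred, with its top at about 37 mm, and the paperweight is undisturbed. The slope in the plane fit may come from outlier pixels, so I'll check it robustly and hand in if it's flat.

Run:
```python
from h import *
c=cam("wrist")
hsv=cv2.cvtColor(c["image"],cv2.COLOR_RGB2HSV)
m=cv2.erode(cv2.inRange(hsv,(95,90,40),(130,255,255)),np.ones((7,7)))
v,u=np.where(m>0); P=depthpts(c,np.c_[u,v]); P=P[abs(P[:,2]-.037)<.015]
for _ in range(5):
    A=np.c_[P[:,:2]-[.515,.0185],np.ones(len(P))]; k=np.linalg.lstsq(A,P[:,2],rcond=None)[0]; r=P[:,2]-A@k; P=P[abs(r)<2.5*r.std()]
print(k,len(P),r.std())
if np.hypot(*k[:2])<.045: print(env.hand_in())
```

```text
[0.0011758  0.00051637 0.03767576] 8684 0.0006151381288395943
the job is handed in; nothing more can be done
None
```

The blue tile lid lies flat and centred in the pocket, released, and the job is handed in; the lid was kept at deck height throughout, the paperweight and mug were not touched, and the arm finished at about 8.5 s of the 35 s limit.

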